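# Cover the mug before filing

### The arm

A 7-joint arm with a two-finger parallel gripper is mounted at the origin on a cart in front of the work surface, level with it; the furniture and walls round the work are solid. World frame = base frame: x ahead of the robot, y to its left, z up, the work surface at z = 0. Lengths are in m, angles in degrees, forces in N, time in s.
With the tool pointing down it reaches from about 0.425 to 0.875 m from the base axis. Payload 4.7 kg.
Tool frame: the origin (TCP) lies midway between the tips of the shut fingers; the grasp point (between the pads) lies 19 mm behind it; z points along the fingers, x is the direction in which the jaws open and shut, and the axes are right-handed (so a half turn about z gives the same grasp; the last joint's range is limited). The gripper opens to 87 mm and grips with 3 to 60 N. Pads are 19 mm wide; open, the fingers measure 117 mm over their backs; the gripper's body (75 mm by 190 mm) begins 51 mm behind the grasp point.
Start: joints at [-74.479, 18.392, -4.016, 83.108, 1.295, 78.541, -3.26], TCP at [0.165, 0.629, 0.223] pointing down, gripper open.
Joint ranges: [-163.93, 163.93], [-17.29, 119.83], [-79.2, 71.16], [3.27, 140.29], [-89.18, 269.18], [5.43, 117.66], [-154.24, 154.24]. Speed limits (degrees/s): [147.25, 147.25, 180, 180, 180, 180, 180].

### API

Orientations are given as [roll, pitch, yaw] about the fixed x, y, z axes, in that order (R = Rz(yaw) Ry(pitch) Rx(roll)).
In Python, from cell import telemetry, optics, env gives the robot as it stands.
- The arm moves only by the tool arm_command, never from a script. Its arguments are lists of equal length, an entry for each row: "translation": the shift along the tool's x, y, z in cm, a list of three; "twist": the turn about the tool's z in degrees. In form: {"translation": [[x, y, z], ...], "twist": [twist, ...]}. A call has 1 to 10 rows; each row shifts and turns the pose as measured when the row begins, along the tool's axes as they then stand; what a row does not reach is not made up. A row lasts 1/8 s, in which the tool goes at most 62.5 mm and 10.7 degrees, less where a joint would pass 70% of its speed; a pose out of reach is approached as far as the arm can. A call is refused whole if a number of a shift passes 6.25 or a number of a turn 10.7, either way. A call with a gripper value outside its range is refused whole. "grip" is the opening in per cent of the stroke, from 0 (shut) to 100 (fully open), set as the call begins (left out, the last holds). The fingers move at their own pace and stop on an object; "force" is the grip in N (left out, the last holds). Time passes only in rows, so rows that do not move let the fingers close. It gives the time, the measured TCP pose, the force and the opening at its end, in the units of the state.
- telemetry.get_obs(): the state, without advancing time (a new reading comes with each control period).
- optics.read_camera(name): name is "scene" or "top" or "wrist"; returns a dict with "img" (400x640x3 uint8, blue, green, red), "fx", "fy", "cx", "cy" (pixels), "dist" ([k1, k2, p1, p2, k3] as OpenCV has them; the pictures are not rectified), "extrinsics" (4x4, takes a point from camera to world coordinates); the wrist camera has in their place "hand_eye" (4x4, takes a point from camera to tool coordinates, whose origin is the TCP and whose axes are the tool frame's). Camera axes: x right, y up, looking along -z (the intrinsics and any distortion apply to the point x, -y, -z); pixel columns grow to the right and rows downward; lengths in m; the calibration is good to about 2 mm. A picture is of the moment at which its call begins: read the wrist's pose just before it. There is no depth.
- env.sign_off(): hands the job in, once; it reports no verdict.
The state is a dict: "time_s": time; "qpos": joint angles; "joint_velocities": joint speeds; "effort": joint torques, N m; "tool_pos": TCP position; "tool_rot": TCP orientation; "force": force on the tool from outside, world axes, zero at the start; "wrist_torque": the same for the moment, N m; "grip_width": finger opening in m.
Only numpy, scipy, OpenCV 4.12 (cv2) and the standard library are available. Lean on these libraries where they do the work, as an engineer would, in place of code of your own. Each camera call takes 0.05 s, during which the arm holds its last target. There are 200 camera calls.

### The job

Filing is about to start on this bench: put the wide pale wooden cover on the white mug that stands near the two lids, knob up, so that it sits seated and level on the rim with its plug inside the mouth, and let go with the mug still standing upright. Set the cover down on the rim, do not drop it from above. Leave the small dark lid where it stands; it belongs to another pot and would fall in.

Things in the scene. Friction and masses are not known exactly. Their poses are not given: they have to be found in the camera images.
- cover_knob (a point): grasp point on the knob of the wide cover, a loose pale wooden disc 104 mm across, 8 mm thick, about 160 g, standing on its plug on the bench. The knob: dark, round, upright, 24 mm across, 40 mm tall, in the middle. This point is on the knob's axis, 26 mm above the disc's top face, 14 mm below the knob's top, 48 mm above the plug's foot; z points up. Looks the same from all sides
- cover_seat (a point): centre of the underside of the wide cover's disc, the face that is to lie on the mug's rim; 34 mm below cover_knob along the cover's axis. Below it hangs the tapered round plug, 14 mm deep, 52 mm across at the disc and 46 mm at its foot; z points up along the knob
- mug_mouth (a point): centre of the mouth of the white mug (red-brown inside; not the mug at the bench's far left end), in the plane of its rim; the mug stands on the bench, 92 mm high, 82 mm across outside and 70 to 76 mm inside the rim; its handle reaches 70 mm from the axis in this frame's -y direction; about 350 g, loose and hollow; z points up along its axis
- small_lid_knob (a point): point on the knob of the small dark lid, 26 mm above its disc's top face and 44 mm above the bench: a dark wooden disc 62 mm across with a dark round knob 18 mm across and 38 mm tall; not to be used; z points up
Mind the look-alikes: they are no part of the job. Of the things shaped like the part that bears small_lid_knob, the dark wooden one is meant.

How it is judged (in metres and radians):
On the way:
1. the wide cover is lifted clear of the bench, above the mug's rim (z of cover_seat in the frame of mug_mouth above 0.01 m), for 0.1 s.
At the end, for the whole second after the job is handed in: the wide cover lies at rest on the mug's rim, knob up: its underside within 5 mm of the rim's plane, its centre within 16 mm of the mouth's, tilted less than about 10 degrees; the mug stands upright on the bench, at rest, and the small lid is not at the mug (horizontal distance between cover_seat and mug_mouth below 0.016 m and z of cover_seat in the frame of mug_mouth between -0.005 and 0.005 m and angle between cover_seat's own z axis and vertical below 0.17 rad and angle between mug_mouth's own z axis and vertical below 0.1 rad and height (world z) of mug_mouth between 0.085 and 0.1 m and horizontal distance between small_lid_knob and mug_mouth above 0.06 m and linear speed of each of cover, mug below 0.03 m/s); the robot touches nothing.
It fails at once if the wide cover is let go while its disc is more than 30 mm above the height of the rim (contact force between the fingers and cover below 0.02 N and height (world z) of cover_seat above 0.122 m).
It fails at once if the small dark lid is moved more than 40 mm (distance of small_lid_knob from where it was at the start of the episode above 0.04 m).
It fails at once if the mug is tipped over (angle between mug_mouth's own z axis and vertical above 0.5 rad).
It also fails if it takes over 35 s, if anything falls off the work surface, if the arm or the gripper's body presses on something with over 40 N, if the wrist force passes 120 N, or if a joint passes its speed limit or range.

## Working session

There is one attempt and no reset: what is moved stays moved. The work goes in short steps, Python scripts to look and compute and a tool call to move; the robot and the scene stay as the last step left them, time stands still between calls to the robot, and variables do not carry over. Pictures are saved under pics/ and viewed, about 8 in all and at most 12, crops included, and the job is handed in when it is done.

Besides the shell and the picture viewer there is one more tool, called after "Request:" as name(argument=value, ...) on one line, values as JSON. arm_command: Moves the arm, as the interface text tells. Its arguments: {"type":"object","properties":{"translation":{"type":"array","items":{"type":"array","items":{"type":"number"}}},"twist":{"type":"array","items":{"type":"number"}},"grip":{"type":"number"},"force":{"type":"number"}},"required":["translation","twist"]}

```bash
mkdir -p pics; cat > h.py <<'E'
import numpy as np, cv2
from cell import telemetry, optics, env
from scipy.spatial.transform import Rotation as R
def pose():
    o=telemetry.get_obs(); T=np.eye(4)
    T[:3,:3]=R.from_euler('xyz',o['tool_rot'],degrees=True).as_matrix(); T[:3,3]=o['tool_pos']; return o,T
def cam(n):
    o,T=pose(); c=optics.read_camera(n)
    c['T']=T@np.array(c['hand_eye']) if n=='wrist' else np.array(c['extrinsics'])
    c['K']=np.array([[c['fx'],0,c['cx']],[0,c['fy'],c['cy']],[0,0,1]]);c['d']=np.array(c['dist'],float); return c
def px2plane(c,uv,z):
    p=cv2.undistortPoints(np.array(uv,float).reshape(-1,1,2),c['K'],c['d'])[:,0]
    out=[]
    for a,b in p:
        d=c['T'][:3,:3]@np.array([a,-b,-1]);o=c['T'][:3,3];out.append(o+d*(z-o[2])/d[2])
    return np.array(out)
def proj(c,P):
    q=(np.array(P,float).reshape(-1,3)-c['T'][:3,3])@c['T'][:3,:3]
    q=q*[1,-1,-1]
    return cv2.projectPoints(q,np.zeros(3),np.zeros(3),c['K'],c['d'])[0][:,0]
E
python3 - <<'E'
from h import *
o,T=pose();print(o)
for n in('scene','top','wrist'):
    c=cam(n);cv2.imwrite(f'pics/{n}0.png',c['img']);print(n,c['T'].round(3).tolist(),c['fx'],c['cx'],c['cy'],c['d'])
E
```

```text
{'time_s': 0.0, 'qpos': array([-74.47776411,  18.4374757 ,  -4.01498233,  83.17268941,
         1.29549261,  78.54062936,  -3.26316888]), 'joint_velocities': array([ 0.01511821,  0.02605649, -0.01395969,  0.02097343,  0.00111644,
       -0.08648271, -0.06706918]), 'effort': array([-4.23889978e-04, -4.91279840e+01, -4.04216694e-01, -3.12525129e+01,
       -6.39966619e-02,  4.39159304e-02,  1.91307240e-04]), 'tool_pos': array([0.16502231, 0.62815074, 0.22149877]), 'tool_rot': array([1.79993678e+02, 1.05529557e-01, 7.52838671e+01]), 'force': array([ 0.11531248, -0.55701496, -0.01578572]), 'wrist_torque': array([-0.0053953 ,  0.00382487, -0.02970051]), 'grip_width': 0.0870462446074417}
scene [[0.688, 0.547, -0.476, 0.06], [-0.725, 0.505, -0.467, -0.482], [-0.015, 0.667, 0.745, 0.897], [0.0, 0.0, 0.0, 1.0]] 401.0223519250384 317.50777364122683 204.91203481112163 [-0.027102  0.        0.        0.        0.      ]
top [[-0.027, 0.984, -0.174, 0.404], [-0.999, -0.031, -0.024, 0.026], [-0.029, 0.173, 0.984, 1.031], [0.0, 0.0, 0.0, 1.0]] 412.99439743149014 319.65097817336954 209.44913754422728 [0.02380562 0.         0.         0.         0.        ]
wrist [[0.254, -0.931, -0.263, 0.094], [0.967, 0.244, 0.07, 0.647], [-0.001, -0.272, 0.962, 0.385], [0.0, 0.0, 0.0, 1.0]] 336.8985256867451 313.16834268396303 195.77622243738222 [-0.05318473  0.          0.          0.          0.        ]
```

View pics/scene0.png

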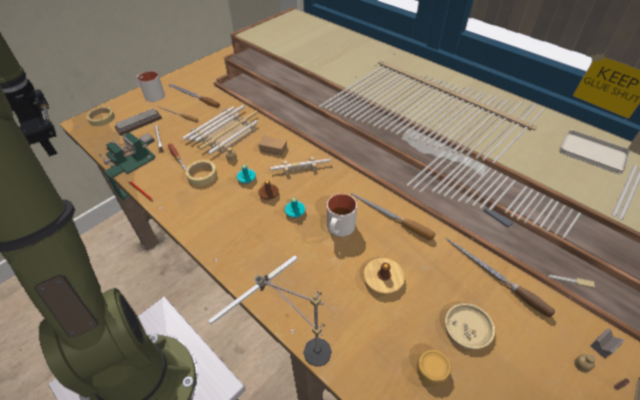

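View pics/top0.png

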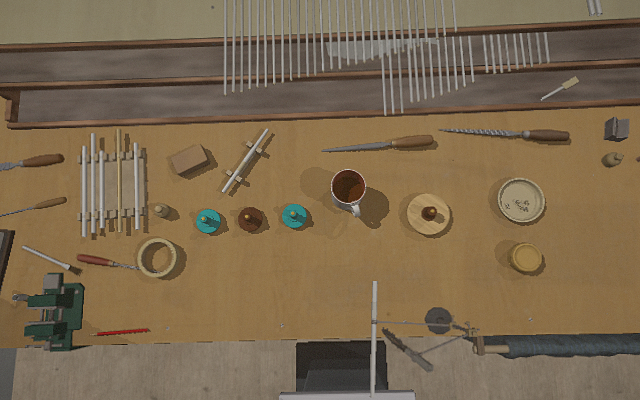

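Scene view: cover at (384,275), mug mouth (342,203), dark lid (269,190), wire stand with a rod at (262,283)–(318,350). Top view: cover (429,214), mug mouth (348,188), dark lid (250,220), stand (438,320). Next I'll zoom in on both.

```bash
python3 - <<'E'
from h import *
a=cv2.imread('pics/top0.png')[150:260,310:470];b=cv2.imread('pics/scene0.png')[180:300,310:420]
a=cv2.resize(a,None,fx=4.5,fy=4.5,interpolation=2)
b=cv2.resize(b,None,fx=4,fy=4,interpolation=2)
cv2.imwrite('pics/z1.png',a)
c=cam('top');s=cam('scene')
print('disc',px2plane(c,[(428.5,214.5)],.022),px2plane(s,[(384,277)],.022))
print('mug',px2plane(c,[(348.5,187.5)],.092),px2plane(s,[(342,204)],.092))
print('dark',px2plane(c,[(250,220)],.02))
# triangulate stand joints: top->scene pairs
def tri(u,v):
    A=[];bb=[]
    for cc,x in((c,u),(s,v)):
        p=px2plane(cc,[x],0)[0];o=cc['T'][:3,3];d=(p-o)/np.linalg.norm(p-o);M=np.eye(3)-np.outer(d,d);A.append(M);bb.append(M@o)
    r=np.linalg.lstsq(np.vstack(A),np.hstack(bb),rcond=None);return r[0].round(3),r[1]
print('rod end',tri((375,281),(297,258)))
print('rod joint',tri((374,322),(263,283)))
print('elbow',tri((470,330),(317,298)), 'base',tri((438,320),(318,352)))
E
```

```text
disc [[ 0.56109037 -0.21601433  0.022     ]] [[ 0.55668286 -0.22309382  0.022     ]]
mug [[ 0.6194556  -0.01948922  0.092     ]] [[ 0.62243594 -0.02218945  0.092     ]]
dark [[0.5613479  0.22462169 0.02      ]]
rod end (array([ 0.405, -0.069,  0.114]), array([6.06230813e-06]))
rod joint (array([ 0.314, -0.06 ,  0.106]), array([3.39083319e-05]))
elbow (array([ 0.313, -0.224,  0.239]), array([5.92717177e-06])) base (array([ 0.309, -0.226, -0.002]), array([3.17660936e-06]))
```

View pics/z1.png

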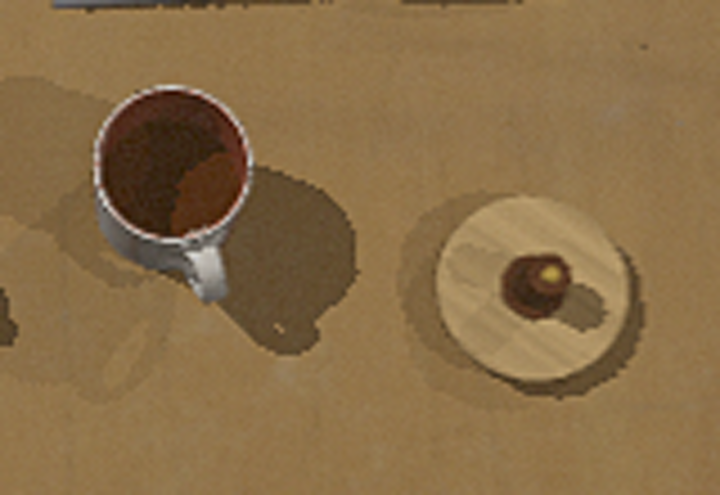

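The crop gives the mug mouth centre at top-image (348.4,186.2), with the handle toward world −x, and the disc centre at (428.7,214). Mug is about (0.62,−0.02) and cover about (0.56,−0.22). Moving over now, bowing outward round the base.

Request:
arm_command(translation=[[-1.9,5.5,0],[-1.9,5.5,0],[-1.9,5.5,0],[-1.9,5.5,0],[-1.9,5.5,0],[-1.9,5.5,0],[-1.9,5.5,0]], twist=[0,0,0,0,0,0,0])

```text
time_s: 1.12
tool_pos: [0.5074, 0.402, 0.2202]
tool_rot: [-179.8, -0.0, 76.1]
force: [0.6, 0.1, 0.1]
grip_width: 0.087
```

Request:
arm_command(translation=[[-5.75,2.1,0],[-5.75,2.1,0],[-5.75,2.1,0],[-5.75,2.1,0],[-5.75,2.1,0],[-5.75,2.1,0],[-5.75,2.1,0]], twist=[0,0,0,0,0,0,0])

```text
time_s: 2.0
tool_pos: [0.5558, -0.0333, 0.2181]
tool_rot: [-179.9, -0.0, 76.1]
force: [0.8, 1.0, -0.4]
grip_width: 0.0869
```

Request:
arm_command(translation=[[-5.8,1.6,0],[-5.8,1.6,0],[-5.8,1.6,0],[0,0,0]], twist=[0,0,0,0])

```text
time_s: 2.5
tool_pos: [0.5584, -0.2263, 0.2188]
tool_rot: [179.9, 0.1, 75.6]
force: [0.0, -0.6, -0.0]
grip_width: 0.087
```

```bash
python3 - <<'E'
from h import *
c=cam('wrist');cv2.imwrite('pics/w1.png',c['img']);np.save('w1T.npy',c['T']);print(pose()[1].round(4).tolist())
print(proj(c,[[.56,-.217,.022],[.56,-.217,.062],[.62,-.02,.092]]))
E
```

```text
[[0.2453, 0.9695, 0.0009, 0.5594], [0.9695, -0.2453, -0.0, -0.2225], [0.0002, 0.0009, -1.0, 0.2185], [0.0, 0.0, 0.0, 1.0]]
[[322.01158869 170.15983999]
 [322.9734416  178.38115725]
 [547.74352521 195.78638454]]
```

View pics/w1.png

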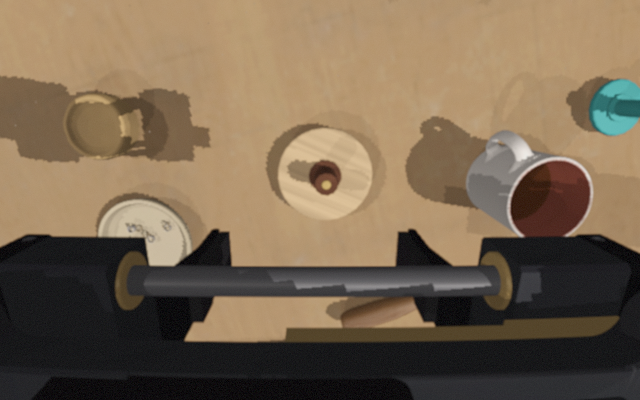

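Wrist view: disc centre about (325.5,173), knob top about (326,182), and the mug rim ellipse is centred near (550,198). I'll fit the disc edge and turn these pixels into positions.

```bash
python3 - <<'E'
from h import *
c=cam('wrist')
g=c['img'].astype(int);hsv=cv2.cvtColor(c['img'],cv2.COLOR_BGR2HSV)
gr=cv2.GaussianBlur(c['img'],(3,3),0)
print(gr[140,325],gr[200,300],gr[110,325],gr[240,325])
print('wrist disc',px2plane(c,[(325.5,173)],.022),'knobtop',px2plane(c,[(326,182)],.06),'mug',px2plane(c,[(550,198)],.092))
# edges of disc/mug in top camera by HoughCircles/contour
t=cam('top')
print('top disc',px2plane(t,[(428.7,214)],.022),'mug',px2plane(t,[(348.4,186.2)],.092))
P=np.array([[.0]*3])
E
```

```text
[144 183 210] [149 189 216] [113 150 180] [115 149 177]
wrist disc [[ 0.5649195  -0.20971232  0.022     ]] knobtop [[ 0.56563783 -0.21078914  0.06      ]] mug [[ 0.62295136 -0.01337103  0.092     ]]
top disc [[ 0.56231623 -0.21658923  0.022     ]] mug [[ 0.62256209 -0.01937633  0.092     ]]
```

```bash
cat > go.py <<'E'
from h import *
import sys
g=np.array([float(v) for v in sys.argv[1:4]])
o,T=pose();print(T[:3,3].round(4),o['tool_rot'].round(2),o['time_s'],'shift cm',((g-T[:3,3])@T[:3,:3]*100).round(2),'F',o['force'].round(1),'w',o['grip_width'])
E
python3 go.py .5645 -.212 .1; python3 go.py .5645 -.212 .1
```

```text
[ 0.5607 -0.2179  0.2183] [ 1.7997e+02 -1.4000e-01  7.6190e+01] 2.65 shift cm [ 0.64  0.23 11.83] F [-0.1  0.  -0.2] w 0.08694694637332993
[ 0.5607 -0.2179  0.2183] [ 1.7997e+02 -1.4000e-01  7.6190e+01] 2.65 shift cm [ 0.64  0.23 11.83] F [-0.1  0.  -0.2] w 0.08694694637332993
```

Request:
arm_command(translation=[[0.2,0.1,4],[0.2,0.1,4],[0,0,3.8],[0,0,0],[0,0,0]], twist=[0,0,0,0,0])

```text
time_s: 3.28
tool_pos: [0.5688, -0.2015, 0.0997]
tool_rot: [179.8, -0.5, 77.2]
force: [-0.2, 0.1, 1.1]
grip_width: 0.0868
```

```bash
python3 - <<'E'
from h import *
for i in range(3):
    c=cam('wrist');o,T=pose();print(T[:3,3].round(4),o['tool_rot'].round(2))
cv2.imwrite('pics/w2.png',c['img']);np.save('w2T.npy',c['T'])
E
```

```text
[ 0.5687 -0.2013  0.0996] [179.77  -0.51  77.21]
[ 0.5688 -0.2019  0.0998] [179.73  -0.49  77.17]
[ 0.5688 -0.2024  0.0999] [179.7   -0.48  77.13]
```

View pics/w2.png

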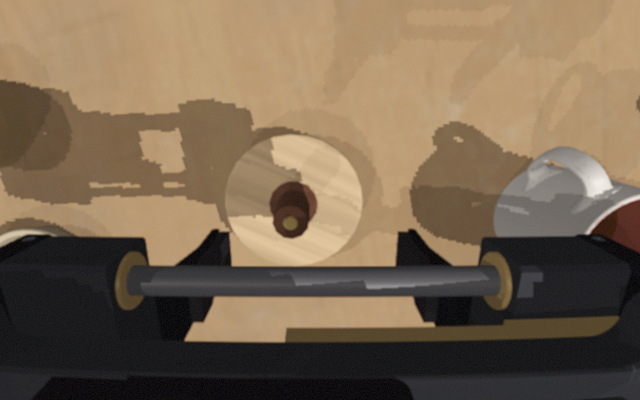

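Disc centre is about (294,200) and knob top about (290,222). The tool sits slightly toward +y of the knob.

```bash
python3 - <<'E'
from h import *
c=cam('wrist')
d=px2plane(c,[(294,200)],.022)[0];k=px2plane(c,[(290,222)],.062)[0];print(d,k)
o,T=pose()
for p in(d,k): print(((p-T[:3,3])@T[:3,:3]*100).round(2), T[:3,3].round(4),o['time_s'])
# z where fingertips project
print(proj(c,[T[:3,3]+T[:3,:3]@[s*.0435,0,0] for s in(-1,1)]))
E
```

```text
[ 0.56376625 -0.2150592   0.022     ] [ 0.56602915 -0.21634195  0.062     ]
[-1.37 -0.24  7.77] [ 0.5686 -0.2028  0.0998] 3.475
[-1.41  0.03  3.77] [ 0.5686 -0.2028  0.0998] 3.475
[[229.60936787 246.05507407]
 [394.5248083  246.08050822]]
```

Request:
arm_command(translation=[[-1.4,-0.1,0],[0,0,0],[0,0,1]], twist=[0,0,0])

```text
time_s: 3.85
tool_pos: [0.5656, -0.2189, 0.0921]
tool_rot: [179.4, -0.5, 77.0]
force: [0.8, 0.5, -0.2]
grip_width: 0.0871
```

```bash
python3 go.py .565 -.216 .031
```

```text
[ 0.5656 -0.2189  0.0921] [179.42  -0.45  77.01] 3.85 shift cm [ 0.22 -0.19  6.11] F [ 0.8  0.5 -0.2] w 0.08709941297467257
```

Request:
arm_command(translation=[[0.1,-0.1,2.5],[0,0,2.2],[0,0,0.9],[0,0,0]], twist=[0,0,0,0])

```text
time_s: 4.35
tool_pos: [0.5645, -0.217, 0.0322]
tool_rot: [179.6, -0.5, 77.0]
force: [0.4, -0.1, -0.4]
grip_width: 0.0872
```

```bash
python3 go.py .565 -.216 .031
```

```text
[ 0.5645 -0.217   0.0322] [179.56  -0.47  76.97] 4.35 shift cm [0.11 0.03 0.12] F [ 0.4 -0.1 -0.4] w 0.08715627535710047
```

Request:
arm_command(translation=[[0,0,0],[0,0,0],[0,0,0],[0,0,0],[0,0,0],[0,0,0]], twist=[0,0,0,0,0,0], grip=0, force=25)

```text
time_s: 5.1
tool_pos: [0.5663, -0.2176, 0.0349]
tool_rot: [179.3, -0.5, 77.0]
force: [0.4, -0.0, 0.3]
grip_width: 0.0351
```

Request:
arm_command(translation=[[0,0,0],[0,0,-1],[0,0,-2],[0,0,-3],[0,0,-4],[0,0,-4],[0,0,-2],[0,0,0]], twist=[0,0,0,0,0,0,0,0])

```text
time_s: 6.1
tool_pos: [0.5635, -0.2198, 0.2066]
tool_rot: [179.1, -0.5, 76.9]
force: [-0.3, 0.8, -2.1]
grip_width: 0.0233
```

```bash
python3 - <<'E'
from h import *
c=cam('scene');cv2.imwrite('pics/s3.png',cv2.resize(c['img'][100:340,240:560],None,fx=2,fy=2));
E
python3 go.py .6235 -.0185 .15
```

```text
[ 0.563  -0.2196  0.2055] [179.19  -0.46  76.86] 6.15 shift cm [20.91  1.24  5.74] F [ 0.4  0.7 -1.7] w 0.023290287136523872
```

View pics/s3.png

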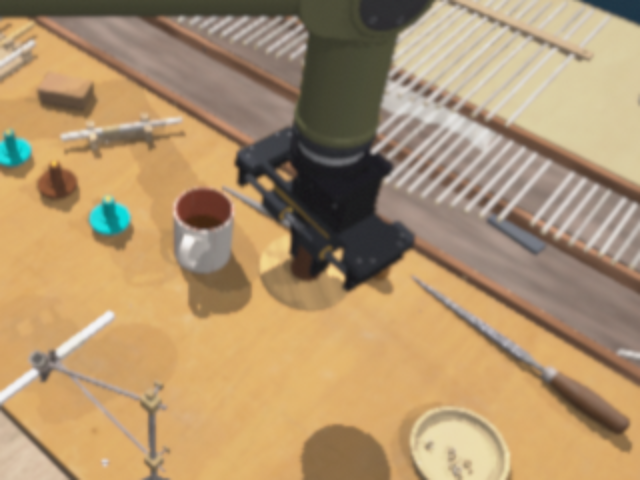

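Cover is gripped (width 23 mm, −1.7 N in z) and hangs level at (305,270) in this crop; the mug is undisturbed at (203,230). Carrying it over the mug.

Request:
arm_command(translation=[[3,0.2,0],[4,0.3,0],[4,0.3,0],[4,0.2,0],[3,0.2,0],[1.8,0,0],[0,0,0],[0,0,0]], twist=[0,0,0,0,0,0,0,0])

```text
time_s: 7.15
tool_pos: [0.6152, -0.0276, 0.1981]
tool_rot: [-180.0, -0.1, 76.5]
force: [0.1, 0.1, -1.6]
grip_width: 0.0234
```

```bash
python3 go.py .624 -.019 .15; python3 - <<'E'
from h import *
c=cam('wrist');t=cam('top');s=cam('scene');o,T=pose();print(T[:3,3].round(4),o['tool_rot'].round(2))
a=c['img'][100:340,150:490];
m=proj(t,[.624,-.019,.14])[0].astype(int);n=proj(s,[.624,-.019,.14])[0].astype(int)
b=[cv2.resize(i['img'][q[1]-45:q[1]+65,q[0]-60:q[0]+60],(400,360)) for i,q in((t,m),(s,n))]
print(m,n)
cv2.imwrite('pics/w4.png',np.vstack([np.hstack(b),np.hstack([cv2.resize(a,(340,240)),np.zeros((240,460,3),np.uint8)])]))
E
```

```text
[ 0.6152 -0.0276  0.1981] [-1.7999e+02 -1.1000e-01  7.6480e+01] 7.15 shift cm [1.03 0.65 4.81] F [ 0.1  0.1 -1.6] w 0.02337722436694033
[ 0.6155 -0.0274  0.1985] [ 1.7998e+02 -1.6000e-01  7.6460e+01]
[349 180] [342 190]
```

View pics/w4.png

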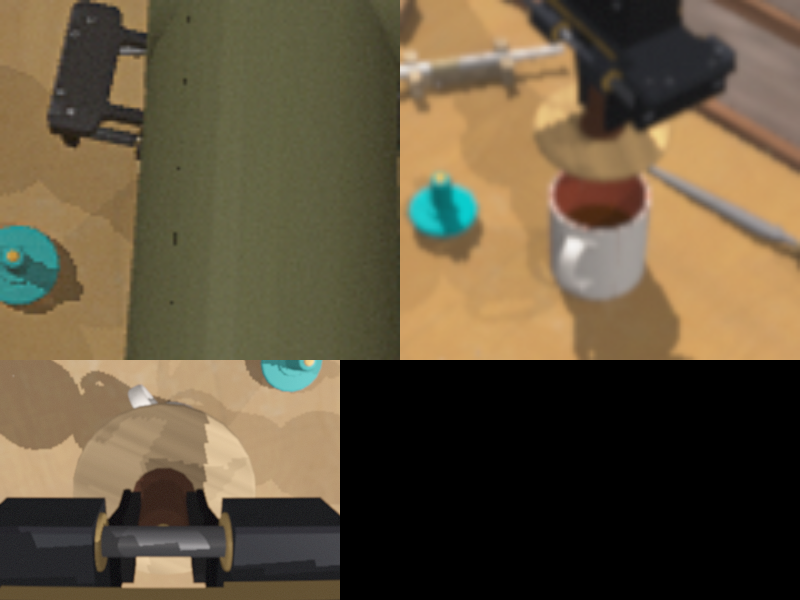

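Wrist crop: disc left edge at full-image x≈223, right at 406, top at y≈144, centred in the jaws. Scene crop: the disc is above the mug and level. I'll fit the disc's offset in the tool frame.

```bash
python3 - <<'E'
from h import *
from scipy.optimize import least_squares
c=cam('wrist');o,T=pose()
th=np.linspace(0,2*np.pi,720)
def f(p):
    q=np.c_[p[0]+.052*np.cos(th),p[1]+.052*np.sin(th),np.full(720,p[2])]
    w=proj(c,q@T[:3,:3].T+T[:3,3]);return [w[:,0].min()-223,w[:,0].max()-406,w[:,1].min()-144]
r=least_squares(f,[0,0,.01],x_scale=.01);print('disc top in tool',r.x,r.fun)
for z in(.0,.005,.01,.015,.02):
    print(z,least_squares(lambda p:f([p[0],p[1],z]),[0,0]).fun.round(1))
print(T[:3,3].round(4),((np.array([.624,-.019,.15])-T[:3,3])@T[:3,:3]*100).round(2))
E
```

```text
disc top in tool [7.18161190e-04 8.81786317e-05 1.48888594e-02] [ 0.00000000e+00 -5.68434189e-14  1.13686838e-13]
0.0 [-7.6  7.6  1.2]
0.005 [-4.9  4.9  0.7]
0.01 [-2.4  2.4  0.3]
0.015 [ 0.1 -0.1 -0. ]
0.02 [ 2.3 -2.3 -0.3]
[ 0.6156 -0.0272  0.1986] [0.98 0.62 4.86]
```

Request:
arm_command(translation=[[0.5,0.3,0],[0.5,0.3,0],[0,0,2],[0,0,2],[0,0,1.8],[0,0,0],[0,0,0]], twist=[0,0,0,0,0,0,0])

```text
time_s: 8.22
tool_pos: [0.6235, -0.0192, 0.1354]
tool_rot: [-179.9, -0.1, 76.4]
force: [0.5, -0.4, -1.9]
grip_width: 0.0233
```

```bash
python3 go.py .623 -.019 .115; python3 - <<'E'
from h import *
s=cam('scene');n=proj(s,[.624,-.019,.1])[0].astype(int);print(n)
cv2.imwrite('pics/s5.png',cv2.resize(s['img'][n[1]-50:n[1]+50,n[0]-60:n[0]+60],(720,600),interpolation=2))
E
python3 go.py .623 -.019 .115
```

```text
[ 0.6235 -0.0192  0.1354] [-1.7992e+02 -1.1000e-01  7.6390e+01] 8.225 shift cm [ 0.01 -0.05  2.04] F [ 0.5 -0.4 -1.9] w 0.023323784964181603
[341 201]
[ 0.6234 -0.0191  0.1353] [-1.799e+02 -1.100e-01  7.640e+01] 8.275 shift cm [-0.   -0.03  2.03] F [ 0.2 -0.6 -1.3] w 0.022973179865430838
```

View pics/s5.png

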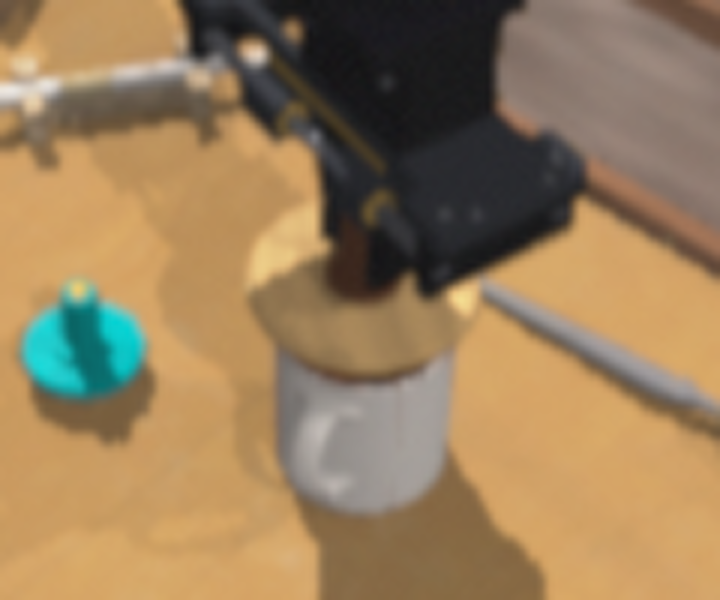

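The disc (centre about x 362) lines up over the mug (about x 365) with a small gap. Lowering gently.

Request:
arm_command(translation=[[0,0,0.7],[0,0,0.6],[0,0,0.3],[0,0,0]], twist=[0,0,0,0])

```text
time_s: 8.78
tool_pos: [0.6243, -0.0192, 0.1196]
tool_rot: [180.0, -0.2, 76.4]
force: [-0.5, -0.2, -1.7]
grip_width: 0.023
```

Request:
arm_command(translation=[[0,0,0.2],[0,0,0]], twist=[0,0])

```text
time_s: 9.02
tool_pos: [0.6245, -0.0191, 0.1178]
tool_rot: [179.9, -0.2, 76.4]
force: [0.4, -0.1, -0.9]
grip_width: 0.0233
```

Request:
arm_command(translation=[[0,0,0.2],[0,0,0]], twist=[0,0])

```text
time_s: 9.28
tool_pos: [0.6246, -0.0192, 0.1158]
tool_rot: [179.9, -0.2, 76.4]
force: [-0.0, 0.0, -1.2]
grip_width: 0.023
```

Request:
arm_command(translation=[[0,0,0.2],[0,0,0]], twist=[0,0])

```text
time_s: 9.52
tool_pos: [0.6246, -0.0191, 0.1137]
tool_rot: [179.9, -0.2, 76.4]
force: [0.3, 0.3, -1.5]
grip_width: 0.0227
```

Request:
arm_command(translation=[[0,0,0.2],[0,0,0]], twist=[0,0])

```text
time_s: 9.78
tool_pos: [0.6251, -0.0191, 0.1131]
tool_rot: [179.9, -0.2, 76.4]
force: [-0.1, -0.2, -0.9]
grip_width: 0.0236
```

Request:
arm_command(translation=[[0,0,0.2],[0,0,0]], twist=[0,0])

```text
time_s: 10.02
tool_pos: [0.6257, -0.0192, 0.1131]
tool_rot: [179.8, -0.3, 76.4]
force: [-0.2, 0.4, -0.6]
grip_width: 0.023
```

Request:
arm_command(translation=[[0,0,0.4],[0,0,0]], twist=[0,0])

```text
time_s: 10.28
tool_pos: [0.6274, -0.0193, 0.1132]
tool_rot: [179.5, -0.4, 76.4]
force: [0.8, -0.3, -1.7]
grip_width: 0.0234
```

```bash
python3 - <<'E'
from h import *
s=cam('scene');n=proj(s,[.624,-.019,.08])[0].astype(int)
cv2.imwrite('pics/s6.png',cv2.resize(s['img'][n[1]-50:n[1]+50,n[0]-60:n[0]+60],(720,600),interpolation=2))
E
python3 go.py .624 -.019 .113
```

```text
[ 0.6273 -0.0193  0.1129] [179.56  -0.37  76.4 ] 10.325 shift cm [-0.05 -0.33 -0.01] F [-0.   0.3 -0.3] w 0.02320121834695836
```

View pics/s6.png

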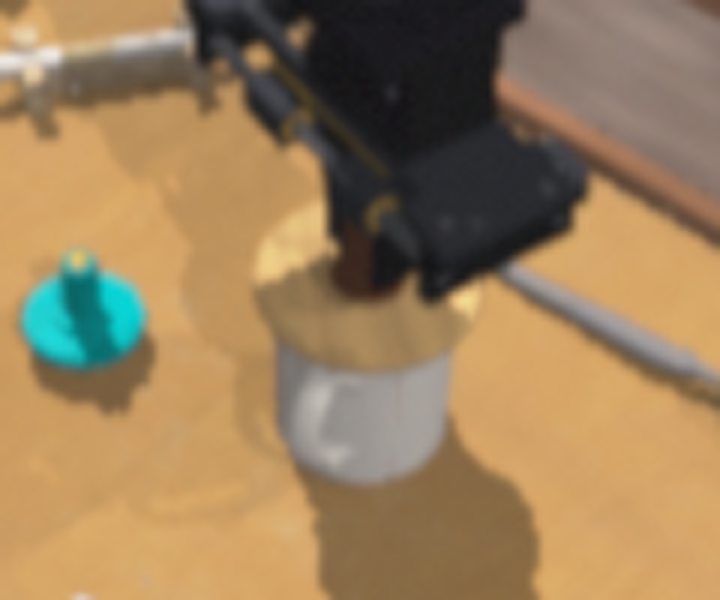

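Seated: z stalls at 0.113 when pushed, and the gap is gone. Backing the lateral drift out a little, then releasing.

Request:
arm_command(translation=[[0,-0.2,-0.1],[0,0,0]], twist=[0,0])

```text
time_s: 10.58
tool_pos: [0.6248, -0.0187, 0.1127]
tool_rot: [179.6, -0.3, 76.4]
force: [-0.6, -0.3, 2.3]
grip_width: 0.0232
```

Request:
arm_command(translation=[[0,0,0],[0,0,0],[0,0,0],[0,0,0],[0,0,0],[0,0,0]], twist=[0,0,0,0,0,0], grip=100)

```text
time_s: 11.32
tool_pos: [0.6246, -0.0187, 0.1121]
tool_rot: [179.7, -0.3, 76.4]
force: [0.1, -0.3, -1.0]
grip_width: 0.0755
```

Request:
arm_command(translation=[[0,0,-1],[0,0,-2],[0,0,-4],[0,0,-5],[-5,0,-3],[-5,0,0],[-5,0,0],[-5,0,0],[-3,0,0],[0,0,0]], twist=[0,0,0,0,0,0,0,0,0,0])

```text
time_s: 12.58
tool_pos: [0.5704, -0.2501, 0.2821]
tool_rot: [178.6, -0.4, 76.5]
force: [0.5, 0.6, -0.1]
grip_width: 0.0869
```

```bash
python3 go.py .624 -.019 .113; python3 - <<'E'
from h import *
b=[]
for k in('scene','top'):
    s=cam(k);n=proj(s,[.624,-.019,.08])[0].astype(int);print(n)
    b.append(cv2.resize(s['img'][n[1]-50:n[1]+50,n[0]-40:n[0]+40],(400,500),interpolation=2))
cv2.imwrite('pics/s7.png',np.hstack(b))
print(proj(s,[[.624,-.019,.1],[.624,-.019,.14]]))
E
```

```text
[ 0.5704 -0.2501  0.2821] [178.64  -0.39  76.52] 12.575 shift cm [23.61 -0.58 17.06] F [ 0.5  0.6 -0.1] w 0.08693489027186087
[341 206]
[348 186]
[[348.34985972 184.80584897]
 [349.06225555 180.6122176 ]]
```

View pics/s7.png

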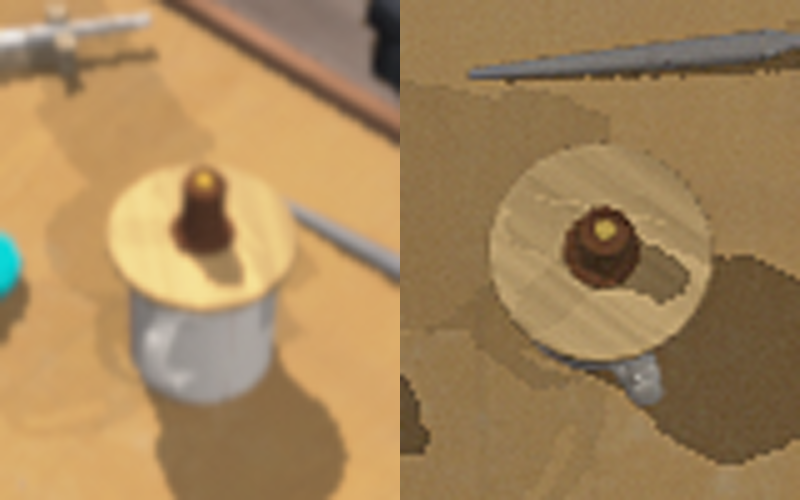

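Both views show the cover seated level and centred: in the top view the disc centre is at about (348.2,186.4), against the mouth's original (348.4,186.2). The mug is upright and the gripper is clear. Handing in.

```bash
python3 -c "
from h import *
print(env.sign_off())"
```

```text
the job is handed in; nothing more can be done
None
```

The wide wooden cover is on the white mug, knob up. I gripped it by the knob, carried it over with its plug above the rim, and lowered it in 2 mm steps until it met the rim. I then let go and backed the arm away. The job was handed in at about 12.7 s of the 35 s allowed, and sign-off gave no verdict.

- **Seating:** the last scene and top views show the disc lying level on the rim. Its centre is within about 4 mm of the mouth's, and the mug is upright. The tool stopped at z = 0.113 m when pushed further, which fits the disc resting on the rim. That height is about 2 mm lower than the wrist-camera estimate.
- **Small dark lid:** I never went near it, but I did not measure its position again at the end.
- **Disagreements:** the first wrist-camera positions were about 6 mm off the top camera's in y, so I used the top camera for the mug. Contact hardly showed in the force reading, so I judged it by the tool stopping. The arm also slid about 3 mm in +x while pressing, and I backed most of that out before letting go.

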